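Hang a sample board on the display rail

TASK

First slide the round sample disc, without taking it off the rail, along to the left-hand post (seen from the robot) until it is about touching. Then draw the sample board with the wire hooks out of the leaning stack, leaving the plain boards leaning in their rack, hook it on the rail at the right-hand end close to the right-hand post, and slide it along the rail, not lifting it off again, until its middle is in line with the little pointer on the stand's foot. Leave both hanging freely and do not disturb the cup, the teapot lid or the cork block.

Things in the scene. Friction and masses are not known exactly. Their poses are not given: they have to be found in the camera images.
- rail_mid (a point): Middle of the axis of a fixed horizontal steel rail, 12 mm in diameter, 190 mm above the table. y runs along the rail (to the left seen from the robot), x level away from the robot. Round wooden posts, 16 mm in diameter, carry it at y = -200 and +200 mm, as high as the rail. What hangs on the rail is in line with the posts: the disc touches the left post with its middle at y = +152 mm.
- rail_stand: The fixed wooden stand of the rail: origin under the middle of its foot (a board 110 x 450 x 15 mm), straight below the rail's middle; axes as the rail's.
- pointer_tip (a point): Tip of a small pointed wooden cone, 18 mm in diameter and 34 mm high, fixed on the stand's foot, 36 mm in front of the rail's line and 141 mm below its axis; axes as the rail's. Its place along the rail is the mark: somewhere between y = 0 and +50 mm of the rail.
- disc_tab (a point): Grip point in the grip tab of the sample disc, a wooden disc 80 mm in diameter and 10 mm thick that hangs on the rail at the start, hooks and tab as on the sample board; about 120 g. z points up along the tab, y across its 24 mm width (along the rail), x through its 8 mm thickness. The tab goes on 29 mm above and 25 mm below this point. 40.3 mm above the seat point.
- disc_seat (a point): Same disc, same axes: the point midway between its two hooks where the rail's axis lies when it hangs. The disc's lower edge is 135.7 mm below it, its upper edge 55.7 mm below it.
- board_tab (a point): Grip point in the upright wooden grip tab (24 mm wide in y, 8 thick in x) of the sample board: a board 90 wide, 80 high, 10 mm thick with six small round samples on its front and two wire hooks and the tab on top. The tab goes on 29 mm above and 25 mm below this point. About 130 g. At the start it leans in the rack, top 15 degrees back, as first or second of three; z runs up along the tab, x to the back.
- board_seat (a point): Same board and axes: where the rail's axis lies when it hangs, midway between its 6 mm wire hooks at y = -28 and +28; 40.3 mm below the grip point. The hooks arch from the front (wire at x = -15) over the top to the back (x = +15), ends 18.7 mm below this point; the board's top is 55.7, its underside 135.7 below. The rail enters from behind through the 37 mm gap under the hooks' ends, then up.
- board_rack: Fixed low wooden rack: foot 150 x 130 x 12 mm (origin under its centre), a 10 mm high lip in front and a 75 mm high back leaning 15 degrees backward, against which three boards lean one before the other. x points to the back. Only the sample board's hooks and tab stick out above the others.
- plain_front_center (a point): Centre of a plain board, 10 x 90 x 80 mm, without hooks, leaning in the rack (it may be before or behind the sample board).
- plain_back_center (a point): Centre of the rearmost plain board, 10 x 90 x 80 mm, leaning on the rack's back.
- slip_cup: Small cup, 65 mm in diameter, 47 high, origin under its centre; leave it alone.
- teapot_lid: Dark teapot lid, 80 mm in diameter, 34 high, origin under its centre; leave it alone.
- cork_block: Cork sanding block 58 x 55 x 22 mm, origin under its centre; leave it alone.
Mind the look-alikes: they are no part of the job. What is shaped like the part that bears disc_tab but black is not meant.

How it is judged:
By the outcome, as a careful person would: the job done as asked, in the order asked, and still so for the second after the job is handed in, with the robot touching nothing.
It also fails if it takes over 58 s, if anything falls off the work surface, if the arm or the gripper's body presses on something with over 40 N, if the wrist force passes 120 N, or if a joint passes its speed limit or range.

ROBOT

A 6-joint arm with a two-finger parallel gripper is mounted at the origin on a cart in front of the work surface, level with it; the furniture and walls round the work are solid. World frame = base frame: x ahead of the robot, y to its left, z up, the work surface at z = 0. Lengths are in mm, angles in rad, forces in N, time in s.
With the tool pointing down it reaches from about 400 to 925 mm from the base axis. Payload 12.5 kg.
Tool frame: the origin (TCP) lies on the mounting face of the last link; the fingertips stand 190 mm ahead of it and the grasp point (between the pads) lies 171 mm ahead of it; x points along the fingers, y is the direction in which the jaws open and shut, and the axes are right-handed (so a half turn about x gives the same grasp; the last joint's range is limited). The gripper opens to 95 mm and grips with 3 to 60 N. Pads are 20 mm wide; open, the fingers measure 119 mm over their backs; the gripper's body (75 mm by 180 mm) begins 59 mm behind the grasp point.
Start: joints at [1.15, 0.491, 1.559, -0, 1.092, -0.106], TCP at [193.493, 594.294, 404.761] pointing down, gripper open.
Joint ranges: [-3.1, 3.1], [-0.84, 2.19], [0.05, 2.79], [-1.13, 4.28], [0.06, 2.93], [-2.69, 2.69]. Speed limits (rad/s): [2.22, 2.22, 2.79, 3.14, 3.14, 3.14].

INTERFACE

Orientations are given as [roll, pitch, yaw] about the fixed x, y, z axes, in that order (R = Rz(yaw) Ry(pitch) Rx(roll)).
In Python, from cell import env, eyes gives the robot as it stands. The module is installed in compiled form; this text tells all that it offers.
- The arm moves only by the tool jog_arm, never from a script. Its argument "deltas" is one flat list of numbers, 7 for each row, row after row: the shift along the tool's x, y, z in mm, then the turn, a rotation vector about the tool's x, y, z in rad, then the opening, from 0 (shut) to 1 (fully open). A call has 1 to 10 rows; each row shifts and turns the pose as measured when the row begins, along the tool's axes as they then stand; what a row does not reach is not made up. A row lasts 1/8 s, in which the tool goes at most 62.5 mm and 10.7 degrees, less where a joint would pass 70% of its speed; a pose out of reach is approached as far as the arm can. A call is refused whole if a number of a shift passes 62.5 or a number of a turn 0.188, either way. A call with a gripper value outside its range is refused whole. The fingers move at their own pace and stop on an object; the grip force is fixed at half the most. Time passes only in rows, so rows that do not move let the fingers close. It gives the time, the measured TCP pose, the force and the opening at its end, in the units of the state.
- env.state(): the state, without advancing time (a new reading comes with each control period).
- eyes.read_camera(name): name is "side" or "top" or "wrist"; returns a dict with "image" (384x512x3 uint8, red, green, blue), "fovy" (degrees; the focal length in pixels is half the picture's height over the tangent of half this angle, whatever the lens; pixels are square), "cx", "cy" (the principal point, pixels), "world_from_camera" (4x4, takes a point from camera to world coordinates). Camera axes: x right, y up, looking along -z (the intrinsics and any distortion apply to the point x, -y, -z); pixel columns grow to the right and rows downward; lengths in mm; the calibration is good to about 2 mm. A picture is of the moment at which its call begins. There is no depth.
- env.job_done(): hands the job in, once; it reports no verdict.
The state is a dict: "t": time; "joints": joint angles; "qvel": joint speeds; "tau": joint torques, N m; "eef_pos": TCP position; "tcp_rot": TCP orientation; "ft_force": force on the tool from outside, world axes, zero at the start; "moment": the same for the moment, N m; "opening": opening from 0.0 (shut) to 1.0 (fully open).
Only numpy, scipy, OpenCV 4.12 (cv2) and the standard library are available. Lean on these libraries where they do the work, as an engineer would, in place of code of your own. Each camera call takes 0.05 s, during which the arm holds its last target.

## Working session

There is one attempt and no reset: what is moved stays moved. The work goes in short steps, Python scripts to look and compute and a tool call to move; the robot and the scene stay as the last step left them, time stands still between calls to the robot, and variables do not carry over. Pictures are saved under pics/ and viewed, and the job is handed in when it is done.

Besides the shell and the picture viewer there is one more tool, called after "Request:" by a JSON object that holds its "fn" and its "kwargs". jog_arm: Moves the arm, as the interface text tells. Its arguments: {"type":"object","properties":{"deltas":{"type":"array","items":{"type":"number"}}},"required":["deltas"]}

```bash
ls; mkdir -p pics; cat > h.py <<'E'
import numpy as np,cv2
from cell import env,eyes
def shot(n,tag):
    d=eyes.read_camera(n); cv2.imwrite(f'pics/{tag}.png',d['image'][:,:,::-1]); np.save(f'pics/{tag}.npy',d,allow_pickle=True); return d
E
python3 - <<'E'
from h import *
for n in ('side','top','wrist'):
    d=shot(n,n+'0'); print(n,{k:(v if k!='image' else v.shape) for k,v in d.items()})
print(env.state())
E
```

```text
pics
side {'image': (384, 512, 3), 'fovy': 54.41071122847692, 'cx': 257.458092152242, 'cy': 190.5698926565045, 'world_from_camera': array([[ 9.07387441e-01,  1.51202180e-01, -3.92155497e-01,
         3.47776962e+01],
       [-4.20294725e-01,  3.27796837e-01, -8.46109672e-01,
        -9.31355317e+02],
       [ 6.13704833e-04,  9.32570177e-01,  3.60988212e-01,
         6.01073041e+02],
       [ 0.00000000e+00,  0.00000000e+00,  0.00000000e+00,
         1.00000000e+00]])}
top {'image': (384, 512, 3), 'fovy': 43.103604580148854, 'cx': 254.4430633690929, 'cy': 185.2366793919433, 'world_from_camera': array([[-1.24679495e-02,  9.94127312e-01, -1.07496225e-01,
         3.12717954e+02],
       [-9.99891863e-01, -1.32337265e-02, -6.41331970e-03,
         9.71493851e+01],
       [-7.79823191e-03,  1.07404640e-01,  9.94184807e-01,
         2.01087634e+03],
       [ 0.00000000e+00,  0.00000000e+00,  0.00000000e+00,
         1.00000000e+00]])}
wrist {'image': (384, 512, 3), 'fovy': 59.00043569184448, 'cx': 254.35179450699832, 'cy': 199.51975633857927, 'world_from_camera': array([[ 3.10173665e-01, 
[... 252 characters left out ...]
0,  0.00000000e+00,  0.00000000e+00,
         1.00000000e+00]])}
{'t': 0.15, 'joints': array([ 1.15039144e+00,  4.91429954e-01,  1.55932344e+00, -8.23643880e-06,
        1.09171456e+00, -1.05606094e-01]), 'qvel': array([-0.00219516, -0.00229822, -0.00166342,  0.0002673 , -0.0012082 ,
       -0.0003614 ]), 'tau': array([ 2.46614734e-03, -6.12889910e+01, -2.58280832e+01,  6.92915311e-02,
        4.72903729e-02, -4.59206331e-05]), 'eef_pos': array([193.4892069 , 594.27199371, 404.28559665]), 'tcp_rot': array([-1.66805599,  1.56992099, -1.98285098]), 'ft_force': array([ 0.08340089,  0.47922522, -0.41190716]), 'moment': array([ 0.00806799, -0.02173485,  0.03519861]), 'opening': 0.996692461565541}
```

View pics/side0.png

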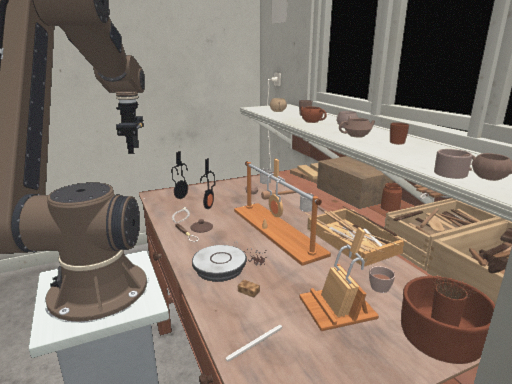

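View pics/top0.png

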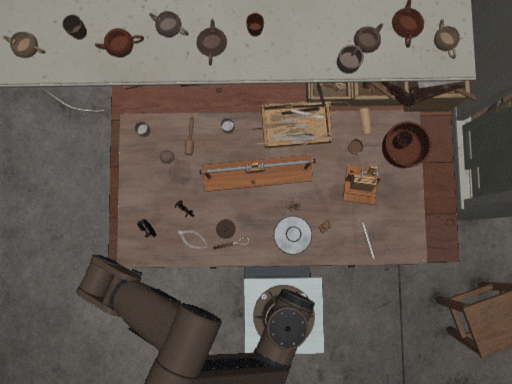

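View pics/wrist0.png

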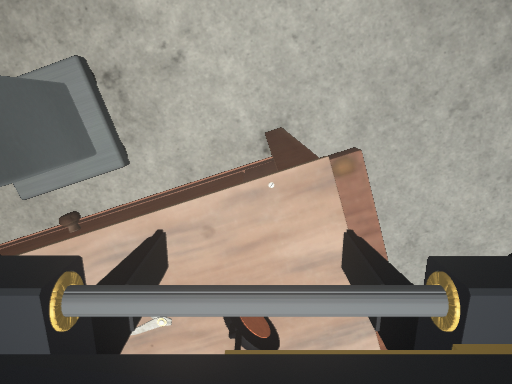

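```bash
python3 - <<'E'
from h import *
a=cv2.imread('pics/side0.png'); t=cv2.imread('pics/top0.png')
cv2.imwrite('pics/s_rail.png',cv2.resize(a[140:270,225:345],None,fx=4.5,fy=4.5,interpolation=cv2.INTER_CUBIC))
cv2.imwrite('pics/s_rack.png',cv2.resize(a[215:335,290:400],None,fx=4.5,fy=4.5,interpolation=cv2.INTER_CUBIC))
cv2.imwrite('pics/t_c.png',cv2.resize(t[140:220,190:390],None,fx=4,fy=4,interpolation=cv2.INTER_CUBIC))
E
```

```text
(no output)
```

View pics/s_rail.png

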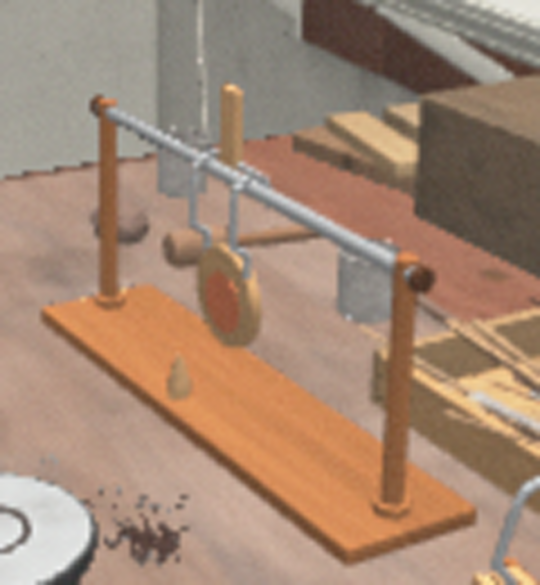

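View pics/s_rack.png

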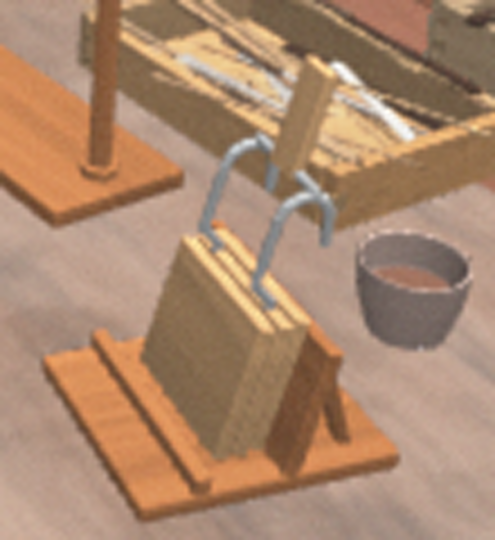

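View pics/t_c.png

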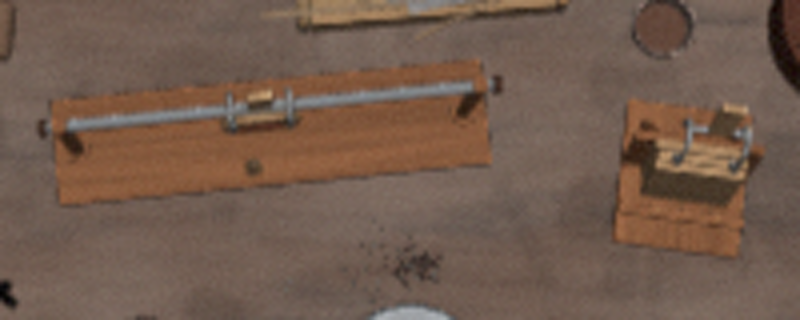

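```bash
cat >> h.py <<'E'
def ray(d,u,v):
    f=192/np.tan(np.radians(d['fovy']/2)); T=d['world_from_camera']
    r=T[:3,:3]@np.array([(u-d['cx'])/f,-(v-d['cy'])/f,-1.]); return T[:3,3],r
def onz(d,u,v,z):
    o,r=ray(d,u,v); return o+r*(z-o[2])/r[2]
def proj(d,p):
    f=192/np.tan(np.radians(d['fovy']/2)); T=d['world_from_camera']
    c=T[:3,:3].T@(np.asarray(p)-T[:3,3]); return d['cx']+f*c[0]/-c[2], d['cy']-f*c[1]/-c[2]
def tri(L):
    A=np.zeros((3,3));b=np.zeros(3)
    for d,u,v in L:
        o,r=ray(d,u,v); r=r/np.linalg.norm(r); P=np.eye(3)-np.outer(r,r); A+=P;b+=P@o
    p=np.linalg.solve(A,b); return p,[np.hypot(*(np.array(proj(d,p))-(u,v))) for d,u,v in L]
def load(t): return np.load(f'pics/{t}.npy',allow_pickle=True).item()
E
python3 - <<'E'
from h import *
t=load('top0')
c=lambda u,v:(u/4+190,v/4+140)
for n,u,v,z in [('railL',68,126,190),('railR',477,86,190),('knobL',44,128,190),('knobR',497,84,190),('footFL',60,205,15),('footFR',490,164,15),('footBL',50,100,15),('footBR',484,60,15),('pointer',253,167,49),('disctab',261,95,259),('rackFL',616,241,12),('rackFR',738,256,12),('rackBR',750,110,12),('rackBL',632,100,12),('boardtabtop',735,108,170),('cup',663,26,40)]:
    print(n,onz(t,*c(u,v),z).round(0))
from scipy.spatial.transform import Rotation as R
w=load('wrist0')
s=env.state(); Rt=R.from_euler('xyz',s['tcp_rot']).as_matrix()
Tc=w['world_from_camera']; print(Rt.round(3)); print((Rt.T@Tc[:3,:3]).round(3),(Rt.T@(Tc[:3,3]-s['eef_pos'])).round(1))
E
```

```text
railL [564. 288. 190.]
railR [ 597. -100.  190.]
knobL [563. 310. 190.]
knobR [ 599. -119.  190.]
footFL [506. 314.  15.]
footFR [ 543. -130.   15.]
footBL [616. 325.  15.]
footBR [ 652. -126.   15.]
pointer [539. 114.  49.]
disctab [581. 105. 259.]
rackFL [ 462. -258.   12.]
rackFR [ 445. -382.   12.]
rackBR [ 596. -401.   12.]
rackBL [ 608. -279.   12.]
boardtabtop [ 576. -347.  170.]
cup [ 680. -308.   40.]
[[-0.     0.31   0.951]
 [-0.001  0.951 -0.31 ]
 [-1.    -0.001 -0.   ]]
[[-0.001  0.269 -0.963]
 [ 1.     0.001 -0.001]
 [ 0.001 -0.963 -0.269]] [ 18.8  -0.3 -75.1]
```

Request:
{"fn": "jog_arm", "kwargs": {"deltas": [-30, 0, 0, -0.1, 0, 0, 1, -30, -20, 30, -0.1, 0, 0, 1, -20, -25, 40, -0.1, 0, 0, 1, -20, -30, 40, -0.1, 0, 0, 1, -16, -40, 40, 0, 0, 0, 1, 0, -40, 40, 0, 0, 0, 1, 0, -40, 40, 0, 0, 0, 1, 0, -40, 40, 0, 0, 0, 1, 0, -40, 40, 0, 0, 0, 1, 0, -40, 40, 0, 0, 0, 1]}}

```text
t: 1.4
eef_pos: [566.5, 287.4, 522.6]
tcp_rot: [-2.056, 1.567, -1.95]
ft_force: [-1.2, 1.7, 0.8]
opening: 0.999
```

```bash
cat >> h.py <<'E'
from scipy.spatial.transform import Rotation as R
def pose():
    s=env.state(); return s['eef_pos'],R.from_euler('xyz',s['tcp_rot']).as_matrix(),s
def to(p,yaw,pitch=0.,g=True):
    """tool shift + rotvec (tool axes) to a target; yaw: tool z horizontal dir = (cos yaw, sin yaw); pitch = top leans toward +x'. p is grasp point if g."""
    p0,R0,s=pose()
    # tilt: tool x = -(tab z)
    zt=R.from_euler('zy',[yaw,0]).as_matrix()@R.from_euler('y',pitch).as_matrix()
    Rt=np.column_stack([-zt[:,2],zt[:,1],zt[:,0]])
    P=np.asarray(p)-(171*Rt[:,0] if g else 0)
    rv=R.from_matrix(R0.T@Rt).as_rotvec()
    print('t',round(s['t'],2),'tcp',p0.round(1),'grasp',(p0+171*R0[:,0]).round(1),'F',s['ft_force'].round(1),'open',round(s['opening'],3))
    print(' shift(tool)',(R0.T@(P-p0)).round(1),'rotvec',rv.round(3)); return P
E
python3 -c "
from h import *
to([580,95,520],0.084,g=False)"
```

```text
t 1.4 tcp [566.5 287.4 522.6] grasp [566.3 286.7 351.6] F [-1.2  1.7  0.8] open 0.999
 shift(tool) [   3.3 -192.8   -6.8] rotvec [ 0.021 -0.002  0.004]
```

Request:
{"fn": "jog_arm", "kwargs": {"deltas": [0, -50, -1, 0.01, 0, 0, 1, 0, -50, -2, 0.01, 0, 0, 1, 0, -50, -2, 0, 0, 0, 1, 3, -40, -2, 0, 0, 0, 1]}}

```text
t: 1.9
eef_pos: [579.9, 90.8, 517.7]
tcp_rot: [-2.417, 1.564, -2.334]
ft_force: [0.3, 0.8, -0.6]
opening: 0.999
```

```bash
python3 - <<'E'
from h import *
to([580,95,520],0.084,g=False)
shot('wrist','w1')
E
```

```text
t 1.9 tcp [579.9  90.8 517.7] grasp [579.1  90.  346.7] F [ 0.3  0.8 -0.6] open 0.999
 shift(tool) [-2.3  4.1  0.5] rotvec [-0.001 -0.005  0.004]
```

View pics/w1.png

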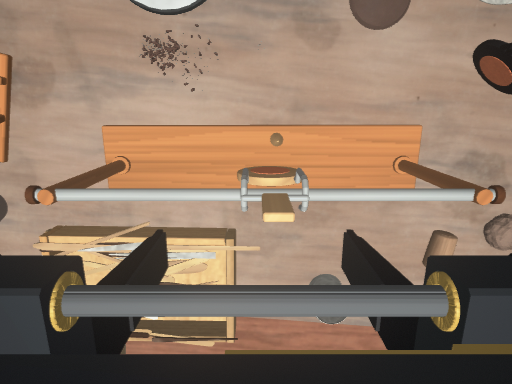

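```bash
python3 - <<'E'
from h import *
a=cv2.imread('pics/w1.png')
l=cv2.resize(a[150:225,15:145],None,fx=6,fy=6,interpolation=cv2.INTER_CUBIC)
m=cv2.resize(a[120:230,215:345],None,fx=6,fy=6,interpolation=cv2.INTER_CUBIC)
r=cv2.resize(a[150:225,385:515],None,fx=6,fy=6,interpolation=cv2.INTER_CUBIC)
for n,i in zip('lr',(l,r)): cv2.imwrite(f'pics/w1{n}.png',i)
cv2.imwrite('pics/w1m.png',cv2.resize(m,None,fx=.9,fy=.9))
E
```

```text
(no output)
```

View pics/w1l.png

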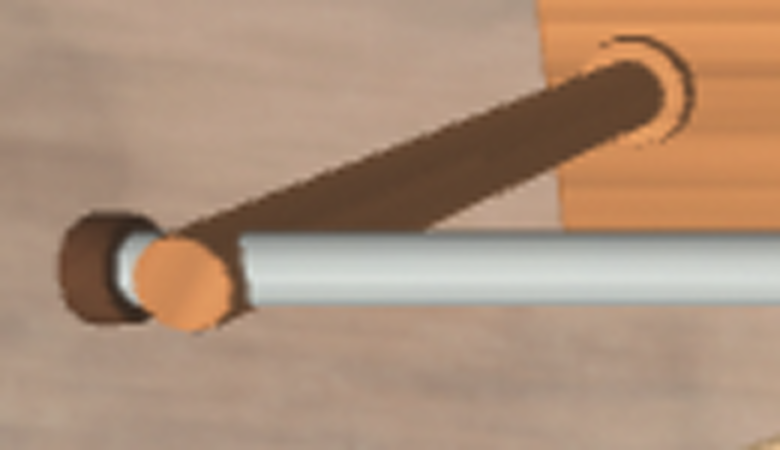

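View pics/w1r.png

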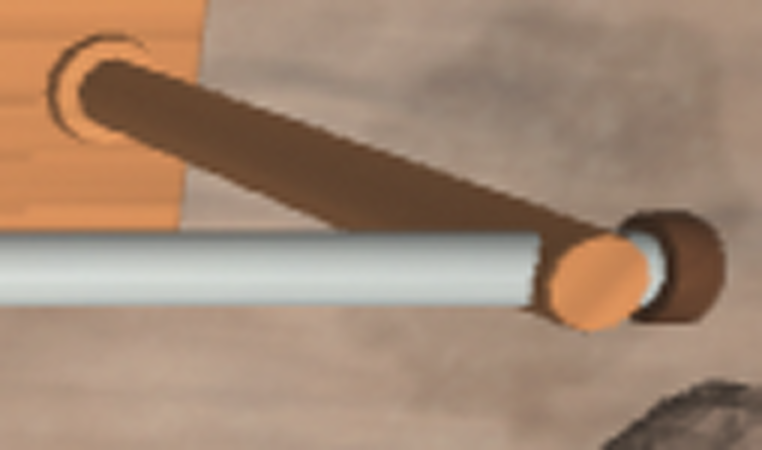

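View pics/w1m.png

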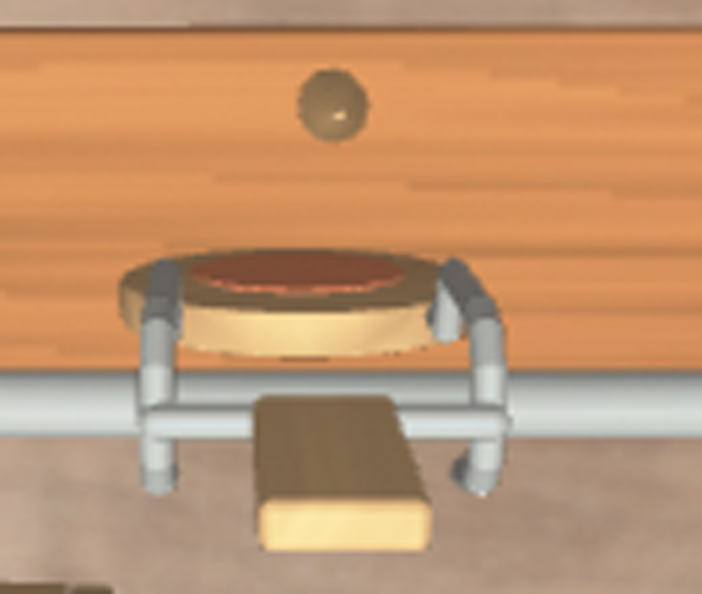

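```bash
python3 - <<'E'
from h import *
w=load('w1')
L=onz(w,45.3,197.3,196);Rr=onz(w,485,197.2,196); print('posts',L,Rr,np.linalg.norm(L-Rr))
for z in (190,):
  L2=onz(w,45.3,197.3,z);R2=onz(w,485,197.2,z);print(np.linalg.norm(L2-R2))
a=onz(w,80,194.7,190);b=onz(w,450,194.7,190);print('rail',a,b)
m=(L+Rr)/2; yv=(Rr-L)/np.linalg.norm(Rr-L); yv[2]=0; xv=np.array([yv[1],-yv[0],0]); print('mid',m,'yaw',np.arctan2(-yv[0],yv[1]))
print('collars',[onz(w,121.7,165.5,17),onz(w,385+107/6,150+90/6,17)])
loc=lambda p:(np.dot(p-m,xv),np.dot(p-m,yv))
print('rail loc',loc(a),loc(b))
for n,u,v,z in [('tip',277.8,141.4,49),('ptrbase',333/5.4+215,104.5/5.4+120,15),('tabtop',278.9,217.2,259.3)]: print(n,onz(w,u,v,z),loc(onz(w,u,v,z)))
# hooks: wire tops z 199+3..
for u in (160/5.4+215,488/5.4+215): print('hook',loc(onz(w,u,410/5.4+120,200)))
t=load('top0')
for n,p in (('L',L),('R',Rr)): print(proj(t,p))
E
```

```text
posts [ 601.77605089 -103.41615134  196.        ] [567.73607485 301.78615698 196.        ] 406.62959881429435
414.6734850662565
rail [598.39177331 -74.24031585 190.        ] [569.33207864 272.77172864 190.        ]
mid [584.75606287  99.18500282 196.        ] yaw 0.08381057229613183
collars [array([ 602.04115031, -100.70362842,   17.        ]), array([567.8093746, 300.8984296,  17.       ])]
rail loc (np.float64(-0.9300167756569157), np.float64(-173.9580662795566)) (np.float64(-0.8384682965847137), np.float64(174.26860773823367))
tip [546.39995035 116.87081606  49.        ] (np.float64(-36.74095716763889), np.float64(20.8346208092702))
ptrbase [546.82074034 117.46645991  15.        ] (np.float64(-36.27178133623415), np.float64(21.39294854421524))
tabtop [582.48981927 107.98923837 259.3       ] (np.float64(-1.5212644968631917), np.float64(8.963045128074508))
hook (np.float64(-2.320577310257457), np.float64(-18.361612121728403))
hook (np.float64(-2.3067542453964442), np.float64(36.999327597915865))
(np.float64(310.39324031940066), np.float64(160.03341184712005))
(np.float64(203.08867637583552), np.float64(170.41544998495405))
```

```bash
cat >> h.py <<'E'
YAW=0.0838; MID=np.array([583.7,99.1,190.]); XV=np.array([np.cos(YAW),np.sin(YAW),0]); YV=np.array([-np.sin(YAW),np.cos(YAW),0])
def rail(x,y,z): return MID+x*XV+y*YV+np.array([0,0,z])
def toloc(p): d=np.asarray(p)-MID; return np.array([d@XV,d@YV,d[2]]).round(1)
E
python3 - <<'E'
from h import *
to(rail(0,9,41),YAW)
p,Rm,s=pose(); print(toloc(p+171*Rm[:,0]))
E
```

```text
t 1.95 tcp [580.1  87.5 517.2] grasp [579.1  86.4 346.2] F [ 1.2 -3.   1.4] open 1.001
 shift(tool) [115.   20.9   5.3] rotvec [-0.002 -0.006  0.006]
[ -5.6 -12.2 156.2]
```

Request:
{"fn": "jog_arm", "kwargs": {"deltas": [10, 21, 5, 0, -0.006, 0.006, 1, 40, 0, 0, 0, 0, 0, 1, 30, 0, 0, 0, 0, 0, 0.6, 0, 0, 0, 0, 0, 0, 0.6]}}

```text
t: 2.45
eef_pos: [583.4, 111.4, 433.5]
tcp_rot: [1.844, 1.569, 1.925]
ft_force: [0.2, 0.5, -0.1]
opening: 0.842
```

```bash
python3 - <<'E'
from h import *
to(rail(0,9,41),YAW)
shot('wrist','w2')
p,Rm,s=pose(); print(toloc(p+171*Rm[:,0]))
E
```

```text
t 2.45 tcp [583.4 111.4 433.5] grasp [583.4 111.7 262.5] F [ 0.2  0.5 -0.1] open 0.842
 shift(tool) [31.5 -3.4 -0.8] rotvec [-0.003 -0.    -0.001]
[ 1.3 12.5 73.9]
```

View pics/w2.png

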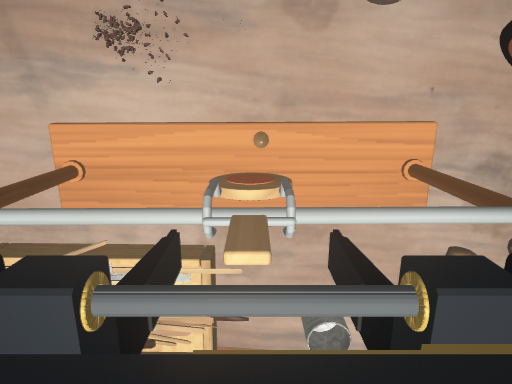

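```bash
python3 - <<'E'
from h import *
w=load('w2')
print('tabtop',toloc(onz(w,248,257,259.3)),'rail',toloc(onz(w,100,215,190)),toloc(onz(w,400,215,190)),'tip',toloc(onz(w,262,140,49)), 'hooks',toloc(onz(w,210,220,200)),toloc(onz(w,291,220,200)))
p,Rm,s=pose()
print('grasp pix',proj(w,p+171*Rm[:,0]),'fingertip',proj(w,p+190*Rm[:,0]))
E
```

```text
tabtop [-1.3  9.1 69.3] rail [ -1.  -94.9   0. ] [-1.00e-01  1.14e+02  0.00e+00] tip [ -38.3   21.1 -141. ] hooks [ -0.4 -17.2  10. ] [-0.2 36.9 10. ]
grasp pix (np.float64(254.86336858184734), np.float64(265.7636112998156)) fingertip (np.float64(254.7749750265246), np.float64(249.81418745011914))
```

Request:
{"fn": "jog_arm", "kwargs": {"deltas": [16, -3.4, -1.5, 0, 0, 0, 0.6, 15, 0, 0, 0, 0, 0, 0.6, 0, 0, 0, 0, 0, 0, 0.6]}}

```text
t: 2.88
eef_pos: [582.5, 108.6, 403.8]
tcp_rot: [0.317, 1.566, 0.398]
ft_force: [-0.5, 0.0, -0.3]
opening: 0.602
```

```bash
python3 - <<'E'
from h import *
to(rail(-1,9,41),YAW)
p,Rm,s=pose(); print(toloc(p+171*Rm[:,0]))
E
```

```text
t 2.88 tcp [582.5 108.6 403.8] grasp [583.3 108.9 232.8] F [-0.5  0.  -0.3] open 0.602
 shift(tool) [ 1.8 -0.6 -0.6] rotvec [-0.002  0.005 -0.002]
[ 0.4  9.8 42.8]
```

Request:
{"fn": "jog_arm", "kwargs": {"deltas": [1.5, -0.6, -1, 0, 0, 0, 0.3, 0, 0, 0, 0, 0, 0, 0.1, 0, 0, 0, 0, 0, 0, 0.1, 0, 0, 0, 0, 0, 0, 0.1]}}

```text
t: 3.38
eef_pos: [581.7, 107.8, 403.4]
tcp_rot: [0.219, 1.564, 0.3]
ft_force: [-0.3, -0.3, -1.0]
opening: 0.25
```

```bash
python3 - <<'E'
from h import *
to(rail(-1,9,41),YAW)
p,Rm,s=pose(); print(toloc(p+171*Rm[:,0]))
shot('wrist','w3')
E
```

```text
t 3.38 tcp [581.7 107.8 403.4] grasp [582.8 108.1 232.4] F [-0.3 -0.3 -1. ] open 0.25
 shift(tool) [1.4 0.2 0.3] rotvec [-0.002  0.007 -0.002]
[-0.1  9.1 42.4]
```

View pics/w3.png

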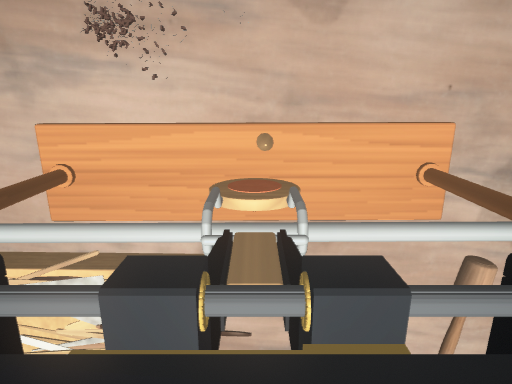

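Request:
{"fn": "jog_arm", "kwargs": {"deltas": [0, 15, 0, 0, 0, 0, 0.1, 0, 25, 0, 0, 0, 0, 0.1, 0, 25, 0, 0, 0, 0, 0.1, 0, 25, 0, 0, 0, 0, 0.1, 0, 25, 0, 0, 0, 0, 0.1, 0, 15, 0, 0, 0, 0, 0.1, 0, 0, 0, 0, 0, 0, 0.1]}}

```text
t: 4.3
eef_pos: [569.7, 245.8, 403.4]
tcp_rot: [0.334, 1.564, 0.416]
ft_force: [-0.1, 0.8, 0.6]
opening: 0.249
```

```bash
python3 - <<'E'
from h import *
to(rail(-1,150.5,41),YAW)
p,Rm,s=pose(); print(toloc(p+171*Rm[:,0]))
shot('wrist','w4')
E
```

```text
t 4.3 tcp [569.7 245.8 403.4] grasp [570.7 246.3 232.4] F [-0.1  0.8  0.6] open 0.249
 shift(tool) [1.4 3.1 0.7] rotvec [-0.002  0.006 -0.002]
[ -0.6 147.7  42.4]
```

View pics/w4.png

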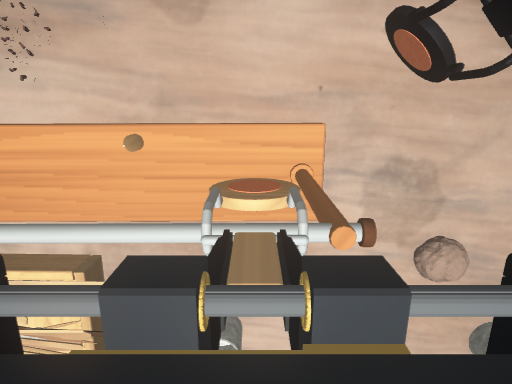

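```bash
python3 - <<'E'
from h import *
w=load('w4')
print('post',toloc(onz(w,343,237,198)),'collar',toloc(onz(w,302,174,17)),'tip',toloc(onz(w,133.5,142.5,49)))
a=w['image'][110:280,190:390,::-1]; cv2.imwrite('pics/w4c.png',cv2.resize(a,None,fx=3.5,fy=3.5,interpolation=cv2.INTER_CUBIC))
E
```

```text
post [ -0.3 199.8   8. ] collar [  -0.8  200.6 -173. ] tip [ -39.3   29.8 -141. ]
```

View pics/w4c.png

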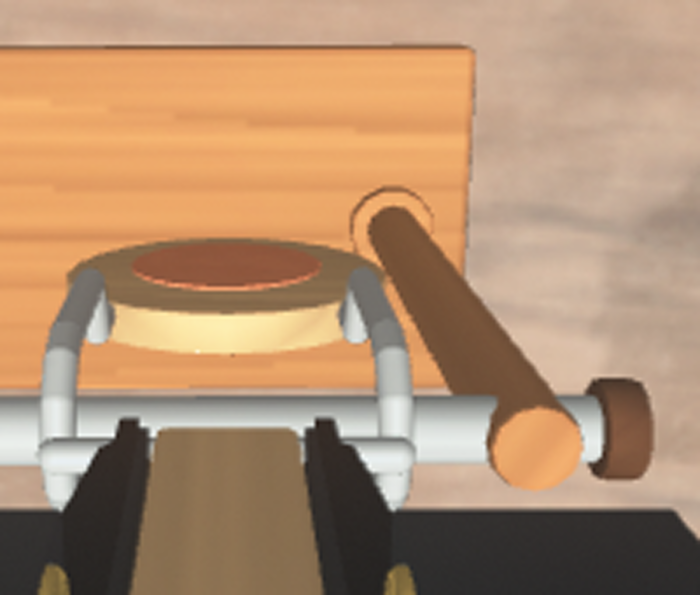

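Request:
{"fn": "jog_arm", "kwargs": {"deltas": [0, 1.5, 0, 0, 0, 0, 0.1, 0, 0, 0, 0, 0, 0, 0.1]}}

```text
t: 4.6
eef_pos: [569.9, 245.7, 403.4]
tcp_rot: [0.281, 1.564, 0.361]
ft_force: [-0.2, 0.1, -0.2]
opening: 0.244
```

Request:
{"fn": "jog_arm", "kwargs": {"deltas": [0, 1.5, 0, 0, 0, 0, 0.1, 0, 0, 0, 0, 0, 0, 0.1]}}

```text
t: 4.85
eef_pos: [569.9, 246.4, 403.4]
tcp_rot: [0.277, 1.565, 0.356]
ft_force: [0.3, 0.3, -0.6]
opening: 0.254
```

Request:
{"fn": "jog_arm", "kwargs": {"deltas": [0, 3, 0, 0, 0, 0, 0.1, 0, 0, 0, 0, 0, 0, 0.1, 0, 0, 0, 0, 0, 0, 0.1]}}

```text
t: 5.22
eef_pos: [569.7, 249.5, 403.4]
tcp_rot: [0.271, 1.565, 0.35]
ft_force: [-0.6, 0.3, -0.5]
opening: 0.25
```

Request:
{"fn": "jog_arm", "kwargs": {"deltas": [0, 3, 0, 0, 0, 0, 0.1, 0, 0, 0, 0, 0, 0, 0.1, 0, 0, 0, 0, 0, 0, 0.1]}}

```text
t: 5.6
eef_pos: [569.7, 251.3, 403.6]
tcp_rot: [-0.568, 1.564, -0.488]
ft_force: [0.7, -1.4, 0.2]
opening: 0.251
```

```bash
python3 - <<'E'
from h import *
for i in range(2):
    w=shot('wrist','w5'); 
    p,Rm,s=pose(); print(toloc(p+171*Rm[:,0]),s['ft_force'])
a=w['image'][110:280,190:390,::-1]; cv2.imwrite('pics/w5c.png',cv2.resize(a,None,fx=3.5,fy=3.5,interpolation=cv2.INTER_CUBIC))
E
```

```text
[ -0.3 152.3  42.6] [-0.44511698 -2.8099562   0.45368925]
[ -0.3 152.3  42.6] [-0.13463339 -2.58909391 -0.19800504]
```

View pics/w5c.png

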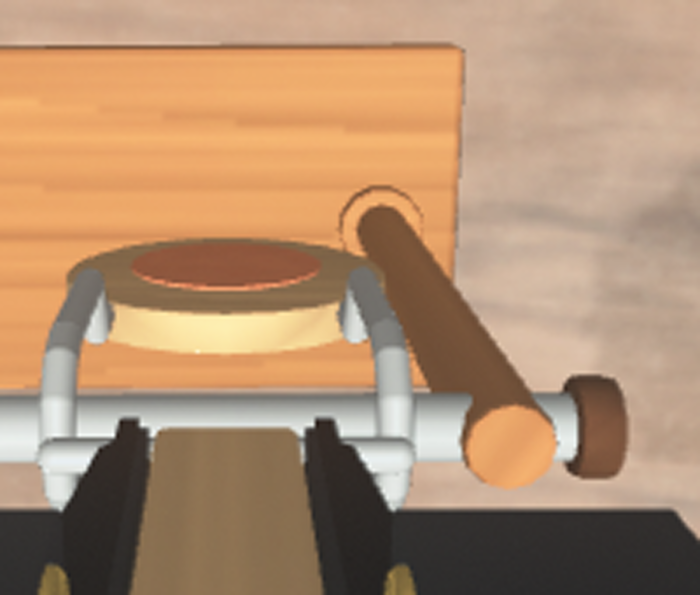

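Request:
{"fn": "jog_arm", "kwargs": {"deltas": [0, -0.3, 0, 0, 0, 0, 0.3, 0, 0, 0, 0, 0, 0, 0.5, 0, 0, 0, 0, 0, 0, 0.5, -15, 0, 0, 0, 0, 0, 0.5, -35, 0, 0, 0, 0, 0, 0.5, -40, -5, 0, 0, 0, 0, 0.7, -20, -40, 0, 0, 0, 0, 1, 0, -40, 0, 0, 0, 0, 1, 0, 0, 0, 0, 0, 0, 1]}}

```text
t: 6.82
eef_pos: [574.9, 165.6, 523.4]
tcp_rot: [-0.099, 1.56, -0.018]
ft_force: [0.2, 0.8, 0.4]
opening: 0.862
```

```bash
python3 - <<'E'
from h import *
shot('wrist','w6');p,Rm,s=pose(); print(toloc(p+171*Rm[:,0]),s['ft_force'])
E
```

```text
[ -1.3  67.9 162.5] [-0.48296894  0.3608433   0.09573598]
```

View pics/w6.png

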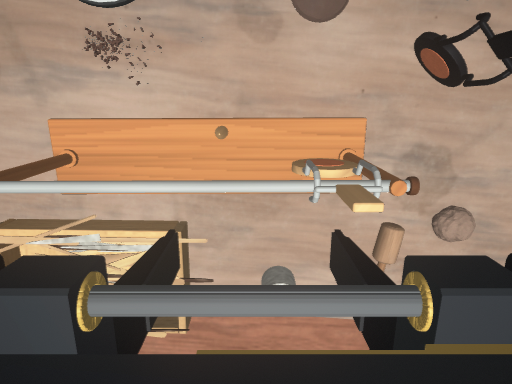

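Request:
{"fn": "jog_arm", "kwargs": {"deltas": [0, -50, 0, 0, 0, 0, 1, 0, -60, 0, 0, 0, 0, 1, 0, -60, 0, 0, 0, 0, 1, 0, -60, 0, 0, 0, 0, 1, 0, -60, 0, 0, 0, 0, 1, 0, -60, 0, 0.07, 0, 0, 1, 0, -60, 0, 0.07, 0, 0, 1, 0, -50, -20, 0.07, 0, 0, 1, 0, -20, -20, 0, 0, 0, 1, 0, 0, 0, 0, 0, 0, 1]}}

```text
t: 8.12
eef_pos: [564.2, -312.9, 524.2]
tcp_rot: [0.433, 1.557, 0.31]
ft_force: [0.3, -0.5, 0.4]
opening: 1.0
```

```bash
python3 - <<'E'
from h import *
to([560,-335,500],-0.134,g=False)
shot('wrist','w7')
E
```

```text
t 8.12 tcp [ 564.2 -312.9  524.2] grasp [ 566.5 -312.2  353.3] F [ 0.3 -0.5  0.4] open 1.0
 shift(tool) [ 24.1 -22.6  -1.8] rotvec [ 0.01   0.013 -0.006]
```

View pics/w7.png

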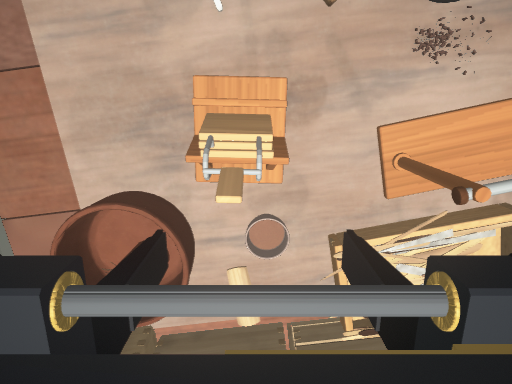

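```bash
python3 - <<'E'
from h import *
a=load('w7')['image'][65:215,175:300,::-1]; cv2.imwrite('pics/w7c.png',cv2.resize(a,None,fx=4,fy=4,interpolation=cv2.INTER_CUBIC))
E
```

```text
(no output)
```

View pics/w7c.png

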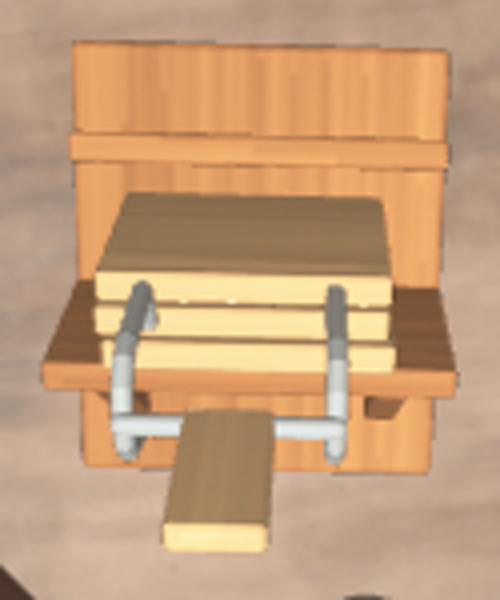

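```bash
python3 - <<'E'
from h import *
w=load('w7');s=load('side0');t=load('top0')
c=lambda u,v:(u/4+175,v/4+65)
a=onz(w,*c(75,42),12);b=onz(w,*c(449,50),12);print('front edge',a,b,np.linalg.norm(a-b),'yaw',np.arctan2(-(b-a)[0],(b-a)[1]))
yw=np.arctan2(-(b-a)[0],(b-a)[1]);xv=np.array([np.cos(yw),np.sin(yw),0]);yv=np.array([-np.sin(yw),np.cos(yw),0])
O=(a+b)/2+75*xv;print('origin if 150 in x',O)
print('tabtop z211',onz(w,*c(215,537),211.3))
print(tri([(w,*c(215,537)),(s,361.5,229.4)]),tri([(w,*c(215,537)),(s,361.5,229.4),(t,373.75,167)]))
p=onz(w,*c(215,537),211.3);print('rack local tabtop',(p-O)@xv,(p-O)@yv)
# hook tops: seat z=13.3+135.7c=144.4 ; wire top +9c
for u,v in((122,425),(338,425)):
    q=onz(w,*c(u,v),150);print('hook',q,(q-O)@xv,(q-O)@yv)
# board tops: edge ends of second board at top z~13.3+80*.966
for u,v in((95,322),(387,322)):
    q=onz(w,*c(u,v),90.6);print('2nd top',q,(q-O)@xv,(q-O)@yv)
for u,v in((100,357),(393,357)):
    q=onz(w,*c(u,v),90.6);print('3 top',(q-O)@xv,(q-O)@yv)
for u,v in((97,287),(390,292)):
    q=onz(w,*c(u,v),90.6);print('1 top',(q-O)@xv,(q-O)@yv)
E
```

```text
front edge [ 447.92818136 -378.52627374   12.        ] [ 466.27218435 -252.08510347   12.        ] 127.76490904845765 yaw -0.14407413837575406
origin if 150 in x [ 531.32312748 -326.07390528   12.        ]
tabtop z211 [ 572.12672232 -335.34416168  211.3       ]
(array([ 573.24837783, -335.88960004,  208.87572995]), [np.float64(0.5567478882674789), np.float64(0.2271238996691791)]) (array([ 571.6142257 , -336.88085107,  209.98341311]), [np.float64(1.8295771717788432), np.float64(0.46717147126714315), np.float64(0.4713832931953552)])
rack local tabtop 41.711827869936975 -3.3157836877079605
hook [ 555.5676267  -361.88853362  150.        ] 29.135437345782037 -31.962628732857016
hook [ 562.76121863 -305.01149841  150.        ] 28.08830850283395 25.35794715199942
2nd top [ 534.18254405 -374.498409     90.6       ] 9.782398213028598 -47.512245878169495
2nd top [ 545.24946362 -286.61298335   90.6       ] 8.11639890945488 41.05156838912306
3 top 20.40387354135538 -46.26628355916533
3 top 18.736233132925623 43.25099376771153
1 top -0.7266531820041494 -46.63561316247017
1 top -0.9112690586634303 41.64978596939802
```

```bash
cat >> h.py <<'E'
BY=-0.128; bx=np.array([np.cos(BY),np.sin(BY),0]); by=np.array([-np.sin(BY),np.cos(BY),0]); TL=np.radians(15); BZ=np.sin(TL)*bx+np.cos(TL)*np.array([0,0,1])
GRIP=np.array([572.3,-335.4,210.8])-29*BZ
E
python3 - <<'E'
from h import *
print(GRIP); to(GRIP+70*BZ,BY,TL)
E
```

```text
[ 564.85565091 -334.44188501  182.78815104]
t 8.18 tcp [ 564.8 -312.3  524.2] grasp [ 567.1 -311.6  353.2] F [ 1.3  1.1 -0.2] open 0.999
 shift(tool) [109.3 -22.9  63.7] rotvec [ 0.006  0.275 -0.005]
```

Request:
{"fn": "jog_arm", "kwargs": {"deltas": [36, -8, 21, 0, 0, 0, 0.6, 36, -8, 21, 0, 0, 0, 0.6, 37, -7, 22, 0, 0, 0, 0.6, 0, 0, 0, 0, 0.1, 0, 0.6, 0, 0, 0, 0.006, 0.1, -0.005, 0.6, 0, 0, 0, 0, 0.075, 0, 0.6, 0, 0, 0, 0, 0, 0, 0.6]}}

```text
t: 9.05
eef_pos: [638.2, -330.9, 413.4]
tcp_rot: [3.141, 1.304, 3.026]
ft_force: [0.3, 0.1, -0.0]
opening: 0.6
```

```bash
python3 - <<'E'
from h import *
to(GRIP+70*BZ,BY,TL)
w=shot('wrist','w8')
p=GRIP+29*BZ;print(proj(w,p))
E
```

```text
t 9.05 tcp [ 638.2 -330.9  413.4] grasp [ 593.4 -325.7  248.5] F [ 0.3  0.1 -0. ] open 0.6
 shift(tool) [  0.6 -12.8 -10.2] rotvec [ 0.012 -0.005  0.003]
(np.float64(234.46160375166852), np.float64(219.04678888695742))
```

View pics/w8.png

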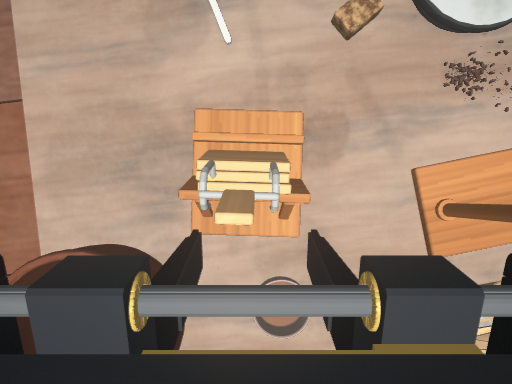

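```bash
python3 - <<'E'
from h import *
a=load('w8')['image'][145:235,175:310,::-1]; cv2.imwrite('pics/w8c.png',cv2.resize(a,None,fx=5.5,fy=5.5,interpolation=cv2.INTER_CUBIC))
E
```

View pics/w8c.png

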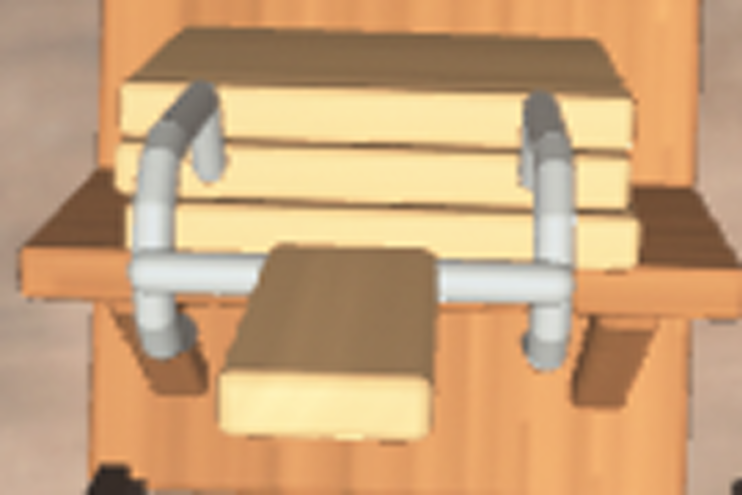

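Request:
{"fn": "jog_arm", "kwargs": {"deltas": [0, -12.8, -10.2, 0.012, 0, 0, 0.5, 0, 0, 0, 0, 0, 0, 0.5]}}

```text
t: 9.35
eef_pos: [626.5, -342.3, 416.8]
tcp_rot: [-3.128, 1.308, 3.028]
ft_force: [0.2, 0.5, -0.2]
opening: 0.512
```

```bash
python3 - <<'E'
from h import *
to(GRIP+1*BZ,BY,TL)
E
```

```text
t 9.35 tcp [ 626.5 -342.3  416.8] grasp [ 582.3 -337.3  251.6] F [ 0.2  0.5 -0.2] open 0.512
 shift(tool) [70.1  0.2  0.6] rotvec [-0.    -0.001  0.004]
```

Request:
{"fn": "jog_arm", "kwargs": {"deltas": [25, 0, 0.5, 0, 0, 0.004, 0.5, 25, 0, 0, 0, 0, 0, 0.5, 20, 0, 0, 0, 0, 0, 0.5, 0, 0, 0, 0, 0, 0, 0.5]}}

```text
t: 9.85
eef_pos: [607.5, -341.1, 349.2]
tcp_rot: [-3.139, 1.313, 3.014]
ft_force: [0.3, -0.0, -0.4]
opening: 0.496
```

```bash
python3 - <<'E'
from h import *
to(GRIP+1*BZ,BY,TL)
w=shot('wrist','w9')
E
```

```text
t 9.85 tcp [ 607.5 -341.1  349.2] grasp [ 564.2 -335.5  183.8] F [ 0.3 -0.  -0.4] open 0.496
 shift(tool) [-0.1  1.2  1.4] rotvec [-0.003  0.004  0.   ]
```

View pics/w9.png

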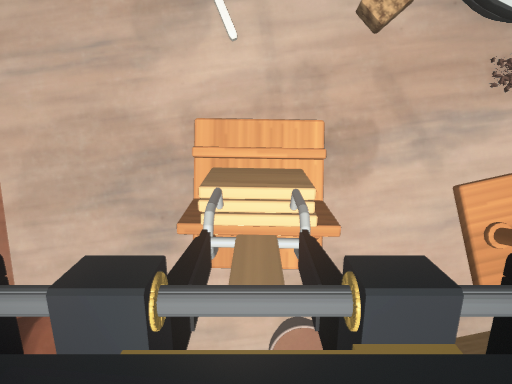

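Request:
{"fn": "jog_arm", "kwargs": {"deltas": [0, 1, 1.3, 0, 0, 0, 0.3, 0, 0, 0, 0, 0, 0, 0.1, 0, 0, 0, 0, 0, 0, 0.1, 0, 0, 0, 0, 0, 0, 0.1, -5, 0, 0, 0, 0, 0, 0.1, -8, 0, 0, 0, 0, 0, 0.1, 0, 0, 0, 0, 0, 0, 0.1]}}

```text
t: 10.78
eef_pos: [613.3, -340.8, 366.3]
tcp_rot: [-3.128, 1.319, 3.024]
ft_force: [-0.6, 0.5, -0.4]
opening: 0.249
```

```bash
python3 - <<'E'
from h import *
to(GRIP+1*BZ,BY,TL)
w=shot('wrist','w10');shot('side','s10')
a=load('s10')['image'][205:335,290:400,::-1]; cv2.imwrite('pics/s10c.png',cv2.resize(a,None,fx=4.5,fy=4.5,interpolation=cv2.INTER_CUBIC))
E
```

```text
t 10.78 tcp [ 613.3 -340.8  366.3] grasp [ 570.9 -335.8  200.8] F [-0.6  0.5 -0.4] open 0.249
 shift(tool) [17.9  0.2  0.1] rotvec [-0.003  0.01   0.003]
```

View pics/w10.png

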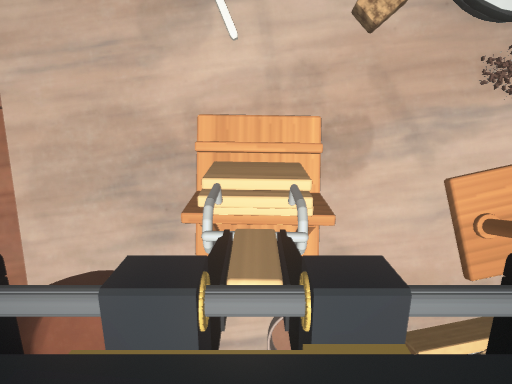

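View pics/s10c.png

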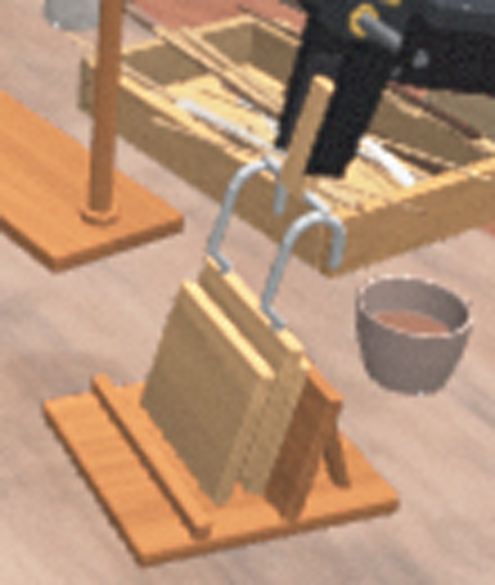

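Request:
{"fn": "jog_arm", "kwargs": {"deltas": [-8, 0, 0, 0, 0.005, 0, 0.1, -10, 0, 0, 0, 0.005, 0, 0.1, -12, 0, 0, 0, 0, 0, 0.1, -12, 0, 0, 0, 0, 0, 0.1, 0, 0, 0, 0, 0, 0, 0.1]}}

```text
t: 11.5
eef_pos: [624.8, -342.2, 409.7]
tcp_rot: [-3.129, 1.308, 3.023]
ft_force: [-0.7, 0.6, -1.4]
opening: 0.253
```

```bash
python3 - <<'E'
from h import *
to(GRIP+110*BZ,BY,TL)
shot('side','s11')
a=load('s11')['image'][205:335,290:400,::-1]; cv2.imwrite('pics/s11c.png',cv2.resize(a,None,fx=4.5,fy=4.5,interpolation=cv2.INTER_CUBIC))
E
```

```text
t 11.5 tcp [ 624.8 -342.2  409.7] grasp [ 580.7 -337.   244.5] F [-0.7  0.6 -1.4] open 0.253
 shift(tool) [-46.2  -0.1   0.4] rotvec [-0.003 -0.001  0.003]
```

View pics/s11c.png

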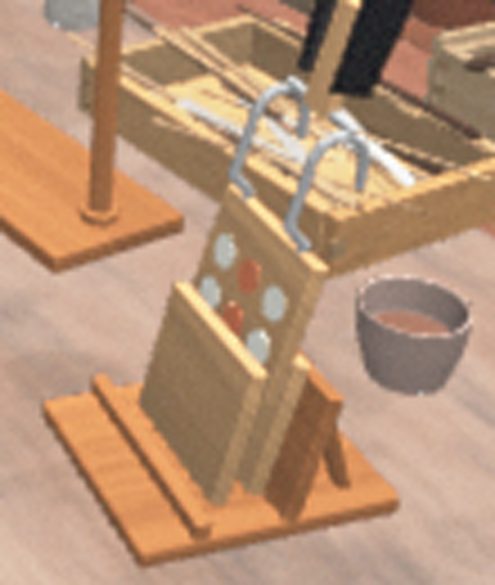

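Request:
{"fn": "jog_arm", "kwargs": {"deltas": [-8, 0, 0, 0, 0, 0, 0.1, -8, 0, 0, 0, 0, 0, 0.1, -8, 0, 0, 0, 0, 0, 0.1, -8, 0, 0, 0, 0, 0, 0.1, -8, 0, 0, 0, 0, 0, 0.1, -15, 0, 0, 0, 0, 0, 0.1, -20, 0, 0, 0, 0, 0, 0.1, -20, 0, 0, 0, 0, 0, 0.1, 0, 0, 0, 0, 0, 0, 0.1]}}

```text
t: 12.68
eef_pos: [650.6, -345.2, 507.0]
tcp_rot: [-3.13, 1.308, 3.022]
ft_force: [0.1, 0.4, -1.9]
opening: 0.252
```

```bash
python3 - <<'E'
from h import *
to(GRIP+150*BZ,YAW,0)
shot('side','s12')
a=load('s12')['image'][185:335,290:400,::-1]; cv2.imwrite('pics/s12c.png',cv2.resize(a,None,fx=4,fy=4,interpolation=cv2.INTER_CUBIC))
E
```

```text
t 12.68 tcp [ 650.6 -345.2  507. ] grasp [ 606.5 -339.9  341.9] F [ 0.1  0.4 -1.9] open 0.252
 shift(tool) [ 20.5  -0.4 -43.8] rotvec [-0.214 -0.262 -0.025]
```

View pics/s12c.png

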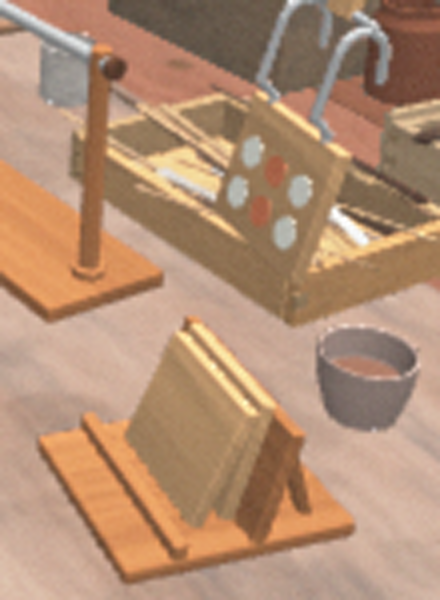

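Request:
{"fn": "jog_arm", "kwargs": {"deltas": [0, 0, -15, -0.07, -0.087, -0.008, 0.1, 0, 0, -30, -0.07, -0.087, -0.008, 0.1, 0, 0, -30, -0.07, -0.087, -0.008, 0.1, 0, 0, -30, 0, 0, 0, 0.1, 0, 0, 0, 0, 0, 0, 0.1]}}

```text
t: 13.35
eef_pos: [543.6, -344.1, 512.8]
tcp_rot: [1.613, 1.566, 1.7]
ft_force: [0.3, -0.6, -0.7]
opening: 0.251
```

```bash
python3 - <<'E'
from h import *
to(rail(-75,-138,140),YAW,0)
p,Rm,s=pose(); print(toloc(p+171*Rm[:,0]))
E
```

```text
t 13.35 tcp [ 543.6 -344.1  512.8] grasp [ 543.4 -343.2  341.8] F [ 0.3 -0.6 -0.7] open 0.251
 shift(tool) [ 13.3 300.2   3. ] rotvec [ 0.003 -0.    -0.005]
[ -77.1 -437.4  151.8]
```

Request:
{"fn": "jog_arm", "kwargs": {"deltas": [0, 25, 0, 0, 0, -0.005, 0.1, 2, 45, 0, 0, 0, 0, 0.1, 2, 50, 1, 0, 0, 0, 0.1, 2, 50, 1, 0, 0, 0, 0.1, 2, 50, 1, 0, 0, 0, 0.1, 2, 45, 0, 0, 0, 0, 0.1, 2, 25, 0, 0, 0, 0, 0.1, 0, 10, 0, 0, 0, 0, 0.1, 0, 0, 0, 0, 0, 0, 0.1]}}

```text
t: 14.48
eef_pos: [524.1, -35.4, 495.7]
tcp_rot: [2.582, 1.563, 2.668]
ft_force: [0.4, 0.2, -0.1]
opening: 0.249
```

```bash
python3 - <<'E'
from h import *
to(rail(-75,-138,80),YAW,0)
p,Rm,s=pose(); print(toloc(p+171*Rm[:,0]))
shot('wrist','w13');shot('side','s13')
a=load('s13')['image'][120:280,215:375,::-1]; cv2.imwrite('pics/s13c.png',cv2.resize(a,None,fx=3.7,fy=3.7,interpolation=cv2.INTER_CUBIC))
E
```

```text
t 14.47 tcp [524.1 -35.4 495.7] grasp [523.  -34.8 324.7] F [ 0.4  0.2 -0.1] open 0.249
 shift(tool) [54.7 -9.1 -4.1] rotvec [ 0.002 -0.006 -0.004]
[ -71.7 -128.4  134.7]
```

View pics/w13.png

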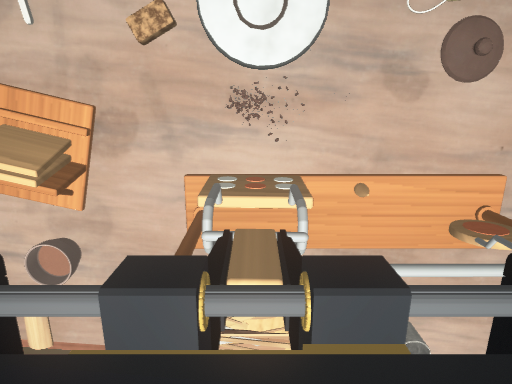

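View pics/s13c.png

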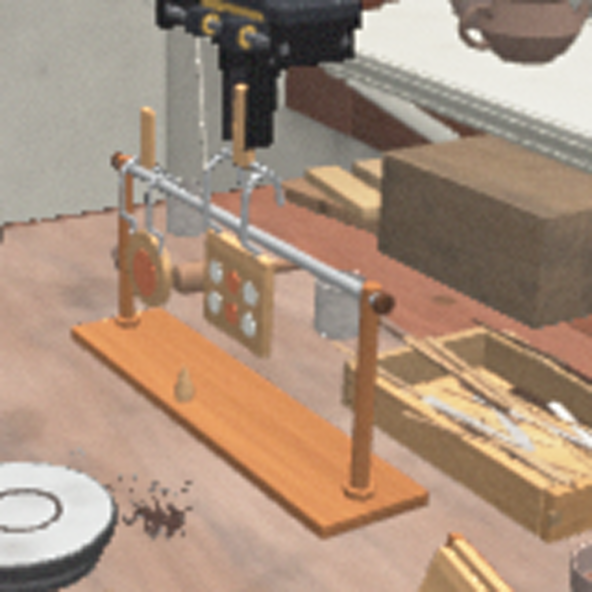

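```bash
python3 - <<'E'
from h import *
a=np.hstack([load(t)['image'][165:265,190:325,::-1] for t in ('w3','w13')]); cv2.imwrite('pics/cmp.png',cv2.resize(a,None,fx=2.9,fy=4.5,interpolation=cv2.INTER_CUBIC))
E
```

```text
(no output)
```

View pics/cmp.png

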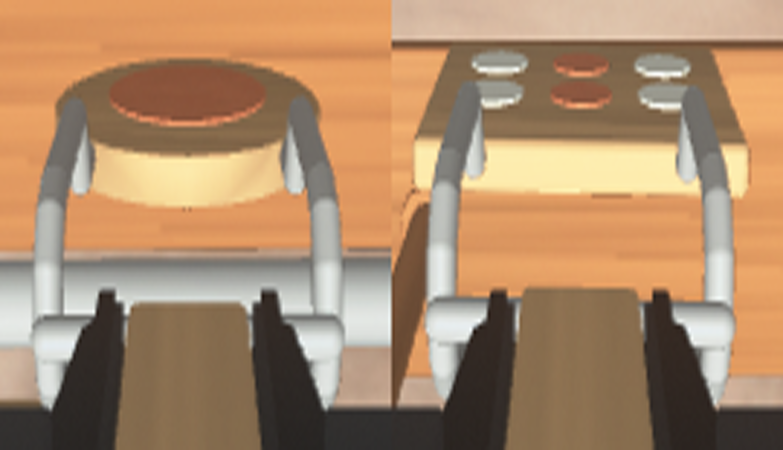

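Request:
{"fn": "jog_arm", "kwargs": {"deltas": [20, -9, 0, 0, -0.006, -0.004, 0.1, 25, 0, 0, 0, 0, 0, 0.1, 10, 0, 0, 0, 0, 0, 0.1, 0, 0, 0, 0, 0, 0, 0.1]}}

```text
t: 15.08
eef_pos: [525.6, -49.1, 439.7]
tcp_rot: [-0.858, 1.569, -0.777]
ft_force: [-0.1, -0.0, -0.4]
opening: 0.249
```

```bash
python3 - <<'E'
from h import *
to(rail(2.5,-138,79.5),YAW,0)
p,Rm,s=pose(); print(toloc(p+171*Rm[:,0]))
shot('wrist','w14');shot('side','s14')
a=load('s14')['image'][120:280,215:375,::-1]; cv2.imwrite('pics/s14c.png',cv2.resize(a,None,fx=3.7,fy=3.7,interpolation=cv2.INTER_CUBIC))
E
```

```text
t 15.07 tcp [525.6 -49.1 439.7] grasp [525.8 -49.2 268.7] F [-0.1 -0.  -0.4] open 0.249
 shift(tool) [-0.7  5.  72.8] rotvec [-0.004  0.001  0.001]
[ -70.1 -142.9   78.7]
```

View pics/s14c.png

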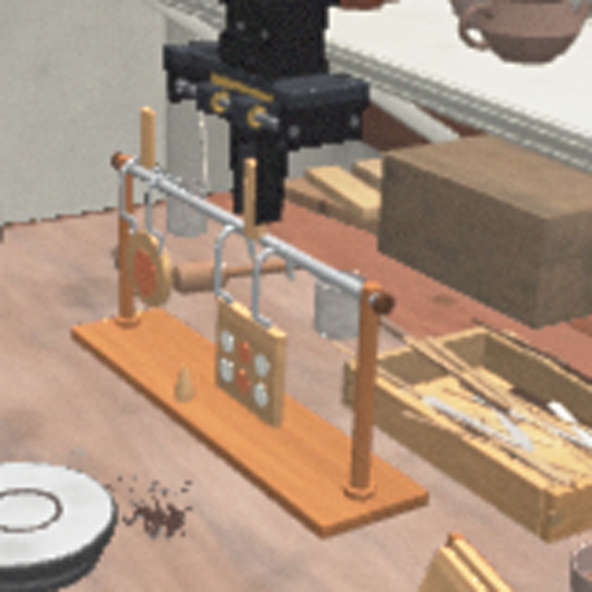

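Request:
{"fn": "jog_arm", "kwargs": {"deltas": [0, 5, 0, -0.004, 0, 0, 0.1, 0, 0, 10, 0, 0, 0, 0.1, 0, 0, 15, 0, 0, 0, 0.1, 0, 0, 15, 0, 0, 0, 0.1, 0, 0, 8, 0, 0, 0, 0.1, 0, 0, 0, 0, 0, 0, 0.1]}}

```text
t: 15.92
eef_pos: [577.2, -38.6, 442.4]
tcp_rot: [-0.39, 1.564, -0.304]
ft_force: [-0.5, -0.1, -1.2]
opening: 0.252
```

```bash
python3 - <<'E'
from h import *
to(rail(2.5,-138,79.5),YAW,0)
p,Rm,s=pose(); print(toloc(p+171*Rm[:,0]))
shot('wrist','w15');shot('side','s15')
a=load('s15')['image'][150:260,235:345,::-1]; cv2.imwrite('pics/s15c.png',cv2.resize(a,None,fx=5.4,fy=5.4,interpolation=cv2.INTER_CUBIC))
E
```

```text
t 15.93 tcp [577.2 -38.6 442.4] grasp [578.3 -39.  271.4] F [-0.5 -0.1 -1.2] open 0.252
 shift(tool) [ 2.1 -1.3 20.4] rotvec [0.002 0.006 0.002]
[ -17.  -137.1   81.4]
```

View pics/s15c.png

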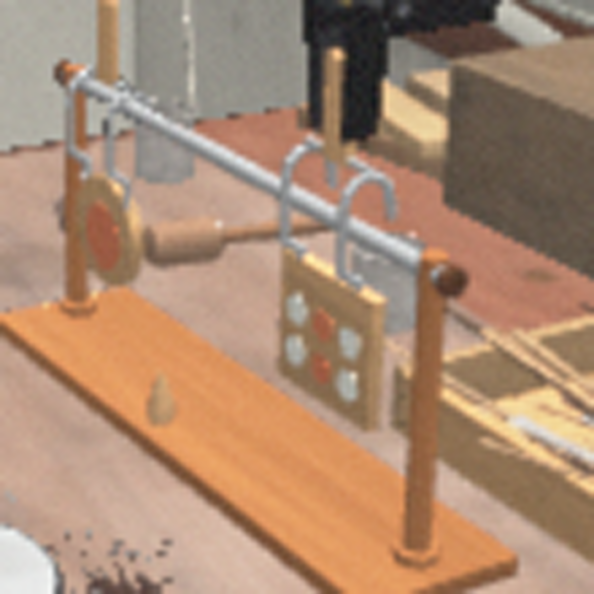

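View pics/w15.png

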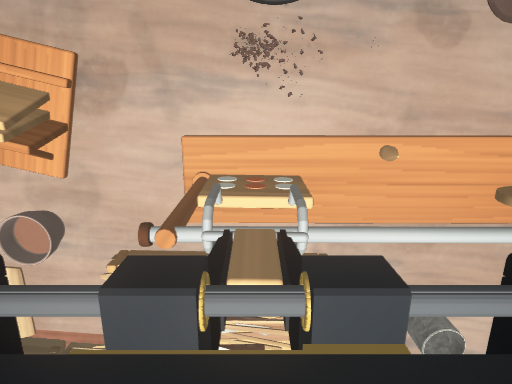

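Request:
{"fn": "jog_arm", "kwargs": {"deltas": [1, -1, 8, 0, 0.004, 0.002, 0.1, 0, 0, 12, 0, 0, 0, 0.1, 0, 0, 0, 0, 0, 0, 0.1]}}

```text
t: 16.4
eef_pos: [597.7, -38.1, 441.9]
tcp_rot: [-0.185, 1.569, -0.1]
ft_force: [-0.0, -0.5, -1.1]
opening: 0.248
```

```bash
python3 - <<'E'
from h import *
to(rail(2.5,-138,42.4),YAW,0)
p,Rm,s=pose(); print(toloc(p+171*Rm[:,0]))
shot('wrist','w16');shot('side','s16')
a=load('s16')['image'][150:260,235:345,::-1]; cv2.imwrite('pics/s16c.png',cv2.resize(a,None,fx=5.4,fy=5.4,interpolation=cv2.INTER_CUBIC))
a=load('w16')['image'][165:265,150:350,::-1]; cv2.imwrite('pics/w16c.png',cv2.resize(a,None,fx=4,fy=4,interpolation=cv2.INTER_CUBIC))
E
```

```text
t 16.4 tcp [597.7 -38.1 441.9] grasp [598.  -38.1 270.9] F [-0.  -0.5 -1.1] open 0.248
 shift(tool) [38.5 -0.1 -0. ] rotvec [0.002 0.002 0.   ]
[   2.8 -137.9   80.9]
```

View pics/s16c.png

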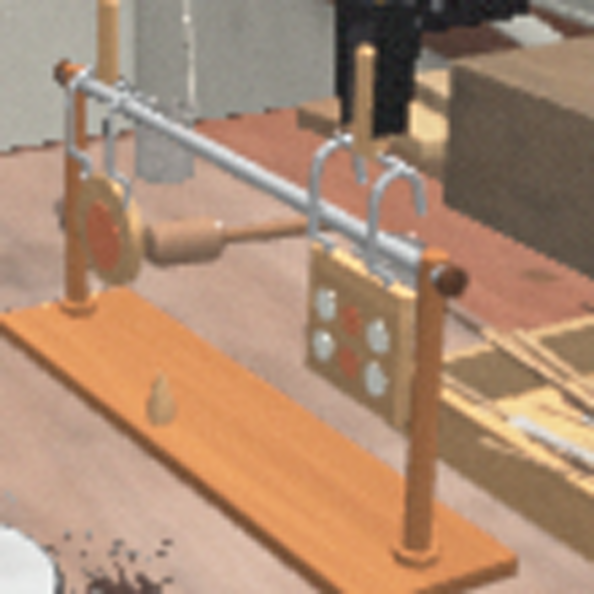

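View pics/w16c.png

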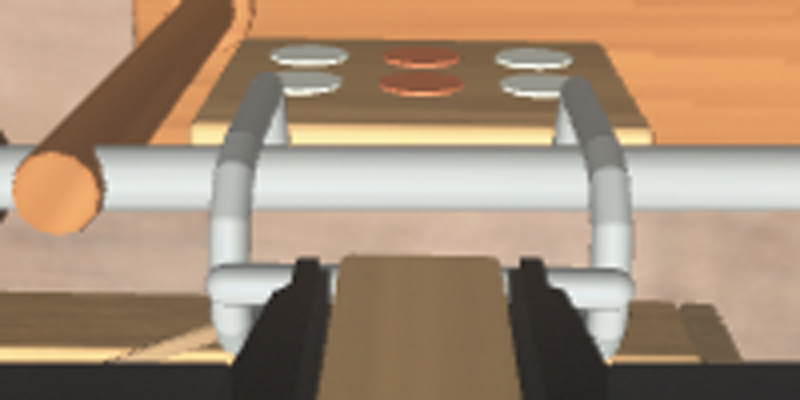

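Request:
{"fn": "jog_arm", "kwargs": {"deltas": [8, 0, 0, 0, 0, 0, 0.1, 10, 0, 0, 0, 0, 0, 0.1, 0, 0, 0, 0, 0, 0, 0.1]}}

```text
t: 16.88
eef_pos: [596.6, -38.1, 422.3]
tcp_rot: [-0.145, 1.57, -0.059]
ft_force: [0.2, -0.2, -1.2]
opening: 0.251
```

Request:
{"fn": "jog_arm", "kwargs": {"deltas": [8, 0, 0, 0, 0, 0, 0.1, 8, 0, 0, 0, 0, 0, 0.1, 0, 0, 0, 0, 0, 0, 0.1]}}

```text
t: 17.25
eef_pos: [596.6, -38.0, 405.5]
tcp_rot: [-0.145, 1.569, -0.06]
ft_force: [-0.5, 0.3, 1.8]
opening: 0.251
```

```bash
python3 - <<'E'
from h import *
to(rail(2.5,-138,42.4),YAW,0)
p,Rm,s=pose(); print(toloc(p+171*Rm[:,0]))
shot('wrist','w17');shot('side','s17')
a=load('s17')['image'][150:260,235:345,::-1]; cv2.imwrite('pics/s17c.png',cv2.resize(a,None,fx=5.4,fy=5.4,interpolation=cv2.INTER_CUBIC))
a=load('w17')['image'][165:265,150:350,::-1]; cv2.imwrite('pics/w17c.png',cv2.resize(a,None,fx=4,fy=4,interpolation=cv2.INTER_CUBIC))
E
```

```text
t 17.25 tcp [596.6 -38.  405.5] grasp [596.8 -38.1 234.5] F [-0.5  0.3  1.8] open 0.251
 shift(tool) [ 2.1 -0.3  1.1] rotvec [0.001 0.001 0.   ]
[   1.6 -137.8   44.5]
```

View pics/s17c.png

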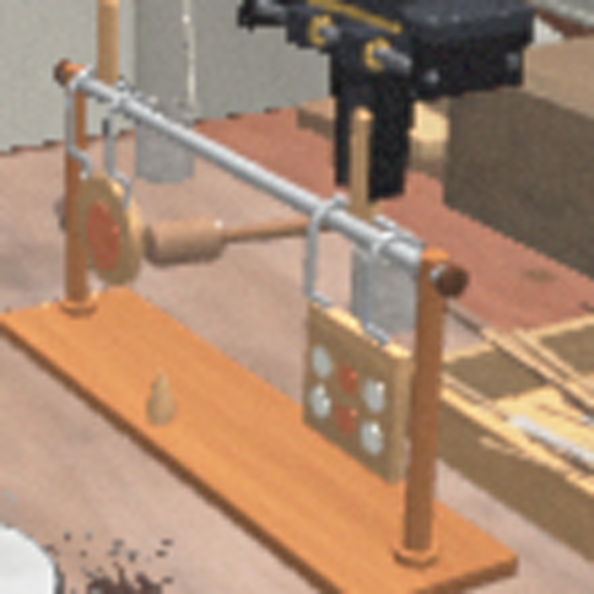

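View pics/w17c.png

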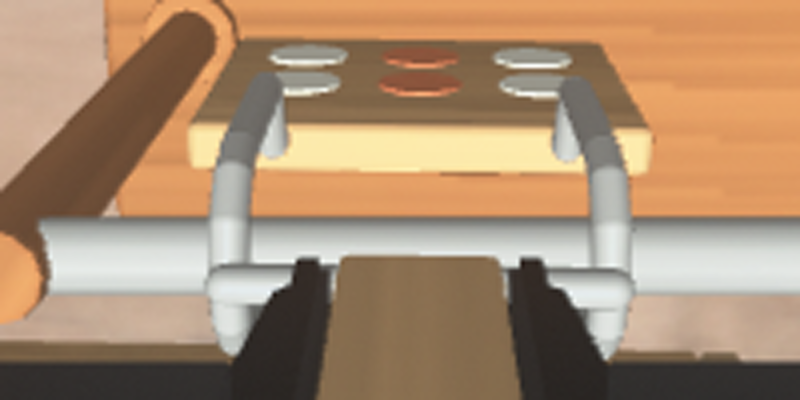

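Request:
{"fn": "jog_arm", "kwargs": {"deltas": [-1, 0, 0, 0, 0, 0, 0.3, 0, 0, 0, 0, 0, 0, 0.4, 0, 0, 0, 0, 0, 0, 0.4, 0, 0, 0, 0, 0, 0, 0.4, 0, 0, 0, 0, 0, 0, 0.4]}}

```text
t: 17.98
eef_pos: [596.6, -38.1, 406.7]
tcp_rot: [-0.279, 1.569, -0.194]
ft_force: [0.5, -0.2, 0.3]
opening: 0.399
```

```bash
python3 - <<'E'
from h import *
to(rail(0,-138,42.4),YAW,0)
p,Rm,s=pose(); print(toloc(p+171*Rm[:,0]))
shot('wrist','w18');shot('side','s18')
a=load('s18')['image'][150:260,235:345,::-1]; cv2.imwrite('pics/s18c.png',cv2.resize(a,None,fx=5.4,fy=5.4,interpolation=cv2.INTER_CUBIC))
E
```

```text
t 17.98 tcp [596.6 -38.1 406.7] grasp [596.9 -38.2 235.7] F [ 0.5 -0.2  0.3] open 0.399
 shift(tool) [ 3.3 -0.2 -1.4] rotvec [0.001 0.002 0.   ]
[   1.6 -137.9   45.7]
```

View pics/s18c.png

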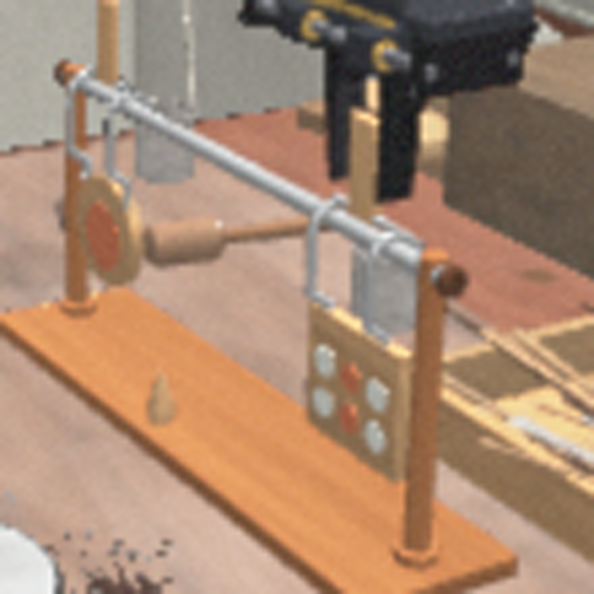

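View pics/w18.png

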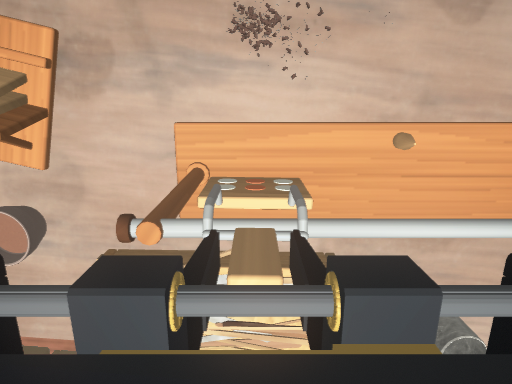

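Request:
{"fn": "jog_arm", "kwargs": {"deltas": [2, 0, -1.5, 0, 0, 0, 0.4, 0, 0, 0, 0, 0, 0, 0.2, 0, 0, 0, 0, 0, 0, 0.1, 0, 0, 0, 0, 0, 0, 0.1, 0, 15, 0, 0, 0, 0, 0.1, 0, 25, 0, 0, 0, 0, 0.1, 0, 25, 0, 0, 0, 0, 0.1, 0, 25, 0, 0, 0, 0, 0.1, 0, 15, 0, 0, 0, 0, 0.1, 0, 0, 0, 0, 0, 0, 0.1]}}

```text
t: 19.32
eef_pos: [585.0, 72.7, 404.6]
tcp_rot: [-0.324, 1.569, -0.238]
ft_force: [-0.1, -0.5, -0.2]
opening: 0.251
```

```bash
python3 - <<'E'
from h import *
to(rail(0,21,44),YAW,0)
p,Rm,s=pose(); print(toloc(p+171*Rm[:,0]))
E
```

```text
t 19.32 tcp [585.   72.7 404.6] grasp [585.4  72.6 233.6] F [-0.1 -0.5 -0.2] open 0.251
 shift(tool) [-0.5 47.4  1. ] rotvec [0.002 0.002 0.001]
[ -0.6 -26.5  43.6]
```

Request:
{"fn": "jog_arm", "kwargs": {"deltas": [0, 12, 0, 0, 0, 0, 0.1, 0, 15, 0, 0, 0, 0, 0.1, 0, 12, 0, 0, 0, 0, 0.1, 0, 5, 0, 0, 0, 0, 0.1, 0, 0, 0, 0, 0, 0, 0.1]}}

```text
t: 19.95
eef_pos: [581.3, 118.6, 404.5]
tcp_rot: [-0.373, 1.569, -0.289]
ft_force: [-0.4, 0.8, -0.2]
opening: 0.251
```

```bash
python3 - <<'E'
from h import *
to(rail(0,21,44),YAW,0)
p,Rm,s=pose(); print(toloc(p+171*Rm[:,0]))
w=shot('wrist','w19'); 
a=w['image'][110:270,170:340,::-1]; cv2.imwrite('pics/w19c.png',cv2.resize(a,None,fx=3.7,fy=3.7,interpolation=cv2.INTER_CUBIC))
E
```

```text
t 19.95 tcp [581.3 118.6 404.5] grasp [581.6 118.5 233.5] F [-0.4  0.8 -0.2] open 0.251
 shift(tool) [-0.5  1.4  0.8] rotvec [0.001 0.002 0.001]
[-0.5 19.5 43.5]
```

View pics/w19c.png

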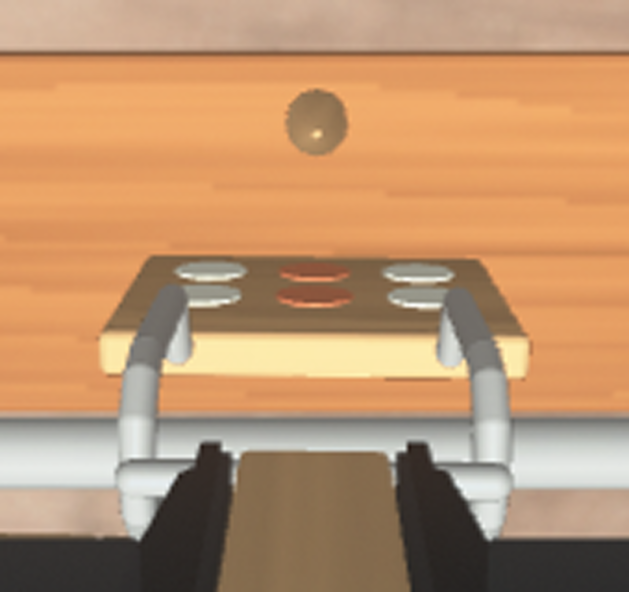

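Request:
{"fn": "jog_arm", "kwargs": {"deltas": [0, 2, 0, 0, 0, 0, 0.1, 0, 0, 0, 0, 0, 0, 0.1]}}

```text
t: 20.25
eef_pos: [581.2, 120.0, 404.5]
tcp_rot: [-0.42, 1.569, -0.336]
ft_force: [-0.1, 0.2, 0.1]
opening: 0.248
```

```bash
python3 - <<'E'
from h import *
w=shot('wrist','w20'); 
p,Rm,s=pose(); print(toloc(p+171*Rm[:,0]))
a=w['image'][110:270,170:340,::-1]; cv2.imwrite('pics/w20c.png',cv2.resize(a,None,fx=3.7,fy=3.7,interpolation=cv2.INTER_CUBIC))
# tip pixel -> y ; board centre
print('tip',toloc(onz(w,170+318/3.7,110+132/3.7,49)))
E
```

```text
[-0.4 20.9 43.5]
tip [ -36.4   22.2 -141. ]
```

View pics/w20c.png

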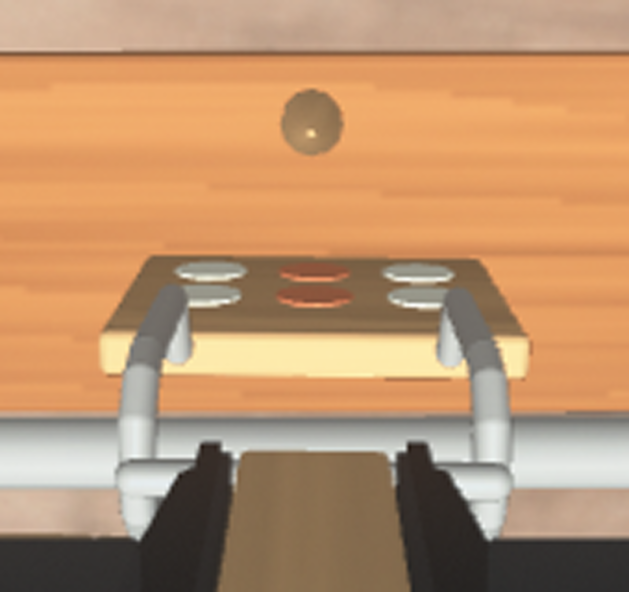

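Request:
{"fn": "jog_arm", "kwargs": {"deltas": [0, 0, 0, 0, 0, 0, 0.3, 0, 0, 0, 0, 0, 0, 0.5, 0, 0, 0, 0, 0, 0, 0.5, -15, 0, 0, 0, 0, 0, 0.5, -40, 0, 0, 0, 0, 0, 0.5, -40, 0, 0, 0, 0, 0, 0.7, -25, 0, 0, 0, 0, 0, 1, 0, 0, 0, 0, 0, 0, 1]}}

```text
t: 21.3
eef_pos: [580.5, 119.6, 532.2]
tcp_rot: [-0.254, 1.567, -0.171]
ft_force: [0.8, -0.7, 0.2]
opening: 0.76
```

```bash
python3 - <<'E'
from h import *
w=shot('wrist','w21'); shot('side','s21')
p,Rm,s=pose(); print(toloc(p+171*Rm[:,0]),s['ft_force'],s['t'])
a=load('s21')['image'][140:335,225:400,::-1]; cv2.imwrite('pics/s21c.png',cv2.resize(a,None,fx=3,fy=3,interpolation=cv2.INTER_CUBIC))
E
```

```text
[ -1.4  20.5 168.6] [-0.42592356  0.29679247  0.00867336] 21.4
```

View pics/w21.png

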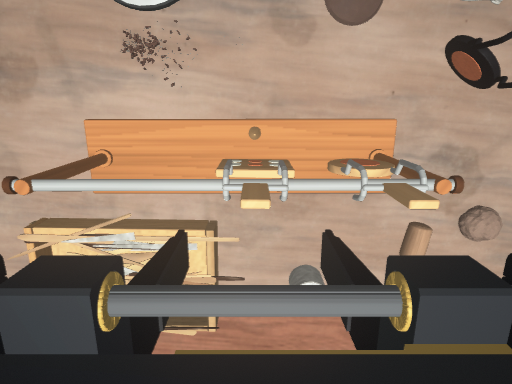

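View pics/s21c.png

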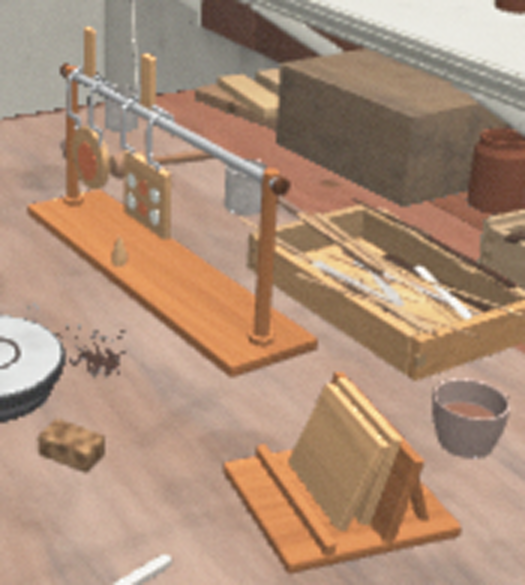

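```bash
python3 - <<'E'
from h import *
a=load('w21')['image'][110:220,190:480,::-1]; cv2.imwrite('pics/w21c.png',cv2.resize(a,None,fx=2.75,fy=2.75*1.5,interpolation=cv2.INTER_CUBIC))
E
```

```text
(no output)
```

View pics/w21c.png

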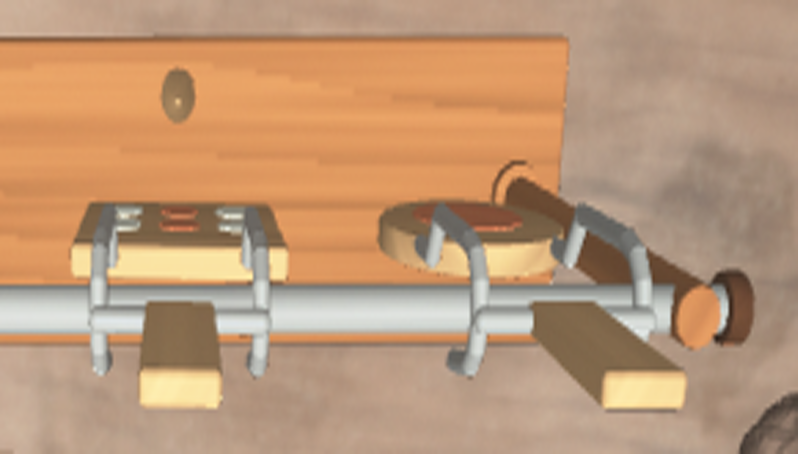

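```bash
python3 - <<'E'
from h import *
w=load('w21'); c=lambda u,v:(190+u/2.75,110+v/4.125)
for n,u,v,z in [('disc tab',644,390,259.3),('board tab',180,389,259.3),('board hookL',99,310,200),('hookR',261,310,200),('discL',478,315,200),('discR',640,312,200),('tip',178.5,102,49),('postR',697,316,200)]: print(n,toloc(onz(w,*c(u,v),z)))
E
```

```text
disc tab [ -0.4 152.8  69.3]
board tab [-0.7 21.1 69.3]
board hookL [-2.  -6.6 10. ]
hookR [-1.9 49.2 10. ]
discL [ -0.6 124.1  10. ]
discR [ -1.3 179.9  10. ]
tip [ -35.8   21.  -141. ]
postR [ -0.3 199.6  10. ]
```

```bash
python3 - <<'E'
from h import *
print(env.job_done()); print(env.state()['t'])
E
```

```text
the job is handed in; nothing more can be done
None
the job is handed in; nothing more can be done
```

The job is handed in at about 21.4 s, well inside the 58 s limit. I don't know the verdict, since the hand-in reports none.

- **Disc:** I slid it along the rail without taking it off until it just touched the left-hand post (about 2.7 N). After release, its tab measured y = 152.8 mm and the midpoint of its hooks 152.0 mm, against 152 mm for touching.
- **Sample board:** It was the second of the three boards. I drew it straight up out of the stack; its red and blue samples showed I had the right one. I hooked it on the rail at y = -138 mm, about 9 mm from the right-hand post. I released it once to check that it hung, then slid it to the pointer without lifting it off. Its tab measured y = 21.1 mm and its hooks' middle 21.3 mm, against a pointer tip at 21.0 mm.
- **Everything else:** Both plain boards still lean in the rack. The front one dropped back against the rear one when the sample board came out. The cup and the cork block look untouched in the last side view. The arm never went near the teapot lid, but I did not check it separately at the end. The gripper was clear above the parts at hand-in.

One check disagreed along the way. An early oblique wrist view put the pointer at about 30 mm, because I had picked the middle of the cone rather than its tip. Three other wrist views put the tip at 20.8 to 21.1 mm, so I used 21 mm. One more view, taken while lining the board up, was read from a pixel carried over from the picture before and gave 22.2 mm; I disregarded it.

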